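Snap the clip-on cover onto the blade disposal box

TASK

Pick up the cover with the two clip arms, set it squarely on the open blade disposal box and press it straight down until both clips have snapped over the rim and it lies flush, then let go. Press firmly but gently: well below 60 N, or the plastic cracks. Leave the plain lid and everything else where it is.

Things in the scene. Friction and masses are not known exactly. Their poses are not given: they have to be found in the camera images.
- cover: The cover to fit: grey plastic, about 0.1 kg; plate 128 x 86 x 6 mm, long along its x. Origin: centre of the plate's underside, 29 mm above the table at the start; z up. Below it a plug 101 x 61 mm reaches 29 mm down (last 3 mm only 97 x 57 mm); it stands on the plug. A sprung clip arm 36 mm wide hangs at each x end, down to 24 mm below the origin, 137 mm over both. Fits either way round.
- cover_handle (a point): Point in the cover's bar handle, 27 mm above the plate's underside. The solid bar is 60 mm long (x), 16 mm thick (y) and stands from 6 to 40 mm above the plate's underside.
- cover_clip (a point): Hinge of the clip arm at the cover's +x end, 66.5 mm from the middle, 10 mm above the plate's underside; the other is its mirror image. Straight at rest; each has a sloping lead-in and a tooth that catches under the rim. The arms touch the rim with the plate 17 mm above home, resist with 5 to 15 N in all (least when slow), snap in 1.5 mm above home; then the force rises sharply.
- box: The open blade disposal box, grey plastic, in a steel holder 118 x 82 x 30 mm screwed to the bench. Origin: centre of the holder's foot; z up, x along the box's long side. The box is clamped in the holder at no fixed height: the top of its rim stands 80 to 94 mm above the origin, to be found by touch or sight. It does not slip when pressed.
- box_axis (a point): Point on the box's vertical centre line, 80 mm above the origin. Outward rim 10 mm thick, 121 mm long at its top, 125 mm at its underside, 80 mm wide; body 110 x 74 mm. Mouth 104 x 64 mm: the cover's plug has 1.5 mm play each side, with a 2.5 mm lead-in bevel; nothing inside stops the plug. The cover is home when its plate lies on the rim.
- tray_lid: Not part of the job, leave it: a plain flat grey lid, 100 x 70 x 6 mm, without clips or plug, with the same bar handle. Origin: centre of its underside. It and the cover lie side by side, in either order.
- tint_bowl: Bystander: black tint bowl, 110 mm wide, 55 mm high; origin under its centre.
- developer: Bystander: white bottle, 64 mm wide, 190 mm tall; origin under its centre.
- wax_jar: Bystander: black jar, 50 mm wide, 50 mm tall; origin under its centre.
- carton_a: Bystander: red carton 45 x 150 x 35 mm, lying; origin under its centre.
- carton_b: Bystander: white carton 35 x 145 x 35 mm, lying on the red one; origin under its centre.
- tint_brush: Bystander: brush lying on the table, along its x.
Things that resemble listed ones, but are neither listed nor needed, are in the scene too. What is shaped like the box but pink is not meant.

How it is judged:
On the way:
1. the cover's plug has entered the box's mouth, square and not yet pressed home (z of cover in the frame of box between 0.0965 and 0.108 m and horizontal distance between cover and box below 0.004 m and angle between cover's own z axis and vertical below 0.1 rad).
At the end, for the whole second after the job is handed in: The cover lies at rest on the box, centred within 3 mm, yaw within 0.05 rad, tilt within 0.03 rad, its plate at most 95.5 mm above the box's origin, and both clips have snapped home: no longer spread by the rim, so that only the cover's weight (under 4 N of contact in all) is left on the box (z of cover in the frame of box between 0.078 and 0.0955 m and contact force between cover and box below 4 N and horizontal distance between cover and box below 0.003 m and angle between the x axis of cover and the x axis of box, either way round below 0.05 rad and angle between cover's own z axis and vertical below 0.03 rad and linear speed of cover below 0.01 m/s); the robot touches nothing.
It fails at once if more than 60 N between the cover and the box (contact force between cover and box above 60 N).
It fails at once if the plain lid or another bystander moved more than 25 mm (distance of any of tray_lid, tint_bowl, developer, wax_jar, carton_a, carton_b, tint_brush from where it was at the start of the episode above 0.025 m).
It also fails if it takes over 61 s, if anything falls off the work surface, if the arm or the gripper's body presses on something with over 40 N, if the wrist force passes 120 N, or if a joint passes its speed limit or range.

ROBOT

A 6-joint arm with a two-finger parallel gripper is mounted at the origin on the work surface. World frame = base frame: x ahead of the robot, y to its left, z up, the work surface at z = 0. Lengths are in m, angles in rad, forces in N, time in s.
With the tool pointing down it reaches from about 0.375 to 0.9 m from the base axis. Payload 3.1 kg.
Tool frame: the origin (TCP) lies midway between the tips of the shut fingers; the grasp point (between the pads) lies behind it (bot.grip_point_offset is the z of the grasp point in the tool frame, in m); z points along the fingers, y is the line along which they close (so a half turn about z gives the same grasp; the last joint's range is limited). The gripper opens to 85 mm and grips with 20 to 120 N. Pads are 22 mm wide; open, the fingers measure 114 mm over their backs; the gripper's body (76 mm by 85 mm) begins 54 mm behind the grasp point. The pads swing forward as they close: fully open they stand 13 mm farther back than shut.
Start: joints at [0.929, 0.527, 1.433, -0, 1.181, -0.178], TCP at [0.279, 0.559, 0.231] pointing down, gripper open.
Joint ranges: [-3.08, 3.08], [-0.75, 2.2], [0.22, 2.44], [-1.43, 4.57], [0, 2.65], [-2.85, 2.85]. Speed limits (rad/s): [2.79, 2.79, 3.14, 3.14, 3.14, 3.14].

INTERFACE

Orientations are given as a 3x3 rotation matrix whose columns are the frame's x, y, z axes.
In Python, from plant import bot gives the robot as it stands.
- The arm moves only by the shell command python3 -m jog 'ROWS' [FORCE]. ROWS is JSON, a list of rows, each a list of 3 entries, a list of its own where there are three numbers: the opening, from 0 (shut) to 1 (fully open), then the shift along the tool's x, y, z in m, then the turn, a rotation vector about the tool's x, y, z in rad. A call has 1 to 20 rows; each row shifts and turns the commanded pose from where the row before left it, along the tool's axes as they then stand; what a row does not reach is not made up. A row lasts 1/10 s, in which the tool goes at most 50 mm and 8.59 degrees, less where a joint would pass 70% of its speed; a pose out of reach is approached as far as the arm can. A call with a gripper value outside its range is refused whole. The fingers move at their own pace and stop on an object; FORCE is the grip in N (left out, the last holds). Time passes only in rows, so rows that do not move let the fingers close. It gives the time, the measured TCP pose, the force, the opening and the grip force at its end, in the units of the state.
- bot.get_state(): the state, without advancing time (a new reading comes with each control period).
- bot.capture(name): name is "side" or "top" or "wrist"; returns the picture (384x512x3 uint8, red, green, blue); there is no depth.
- bot.camera_info(name): a dict with "K" (3x3 intrinsics, pixels), "rvec" (rotation vector, rad) and "tvec" (3), from world to camera coordinates, as OpenCV has them; the wrist camera has in their place "hand_eye" (4x4, takes a point from camera to tool coordinates, whose origin is the TCP and whose axes are the flange's). Camera axes: x right, y down, z forward; pixel columns grow to the right and rows downward; lengths in m; the calibration is good to about 2 mm. A picture is of the moment at which its call begins: read the wrist's pose just before it. camera_info takes no time and is no camera call.
- bot.close_job(): hands the job in; it is judged then, once.
The state is a dict: "t": time; "joints": joint angles; "joint_velocities": joint speeds; "joint_torque": joint torques, N m; "tcp_pos": TCP position; "tcp_rot": TCP orientation; "force": force on the tool from outside, world axes, zero at the start; "ft_torque": the same for the moment, N m; "opening": finger opening in m; "grasp_force": force on a finger pad.
Only numpy, scipy, OpenCV 4.12 (cv2) and the standard library are available. Lean on these libraries where they do the work, as an engineer would, in place of code of your own. Each camera call takes 0.05 s, during which the arm holds its last target. There are 200 camera calls.

## Working session

There is one attempt and no reset: what is moved stays moved. The work goes in short steps, Python scripts to look and compute and a shell command to move; the robot and the scene stay as the last step left them, time stands still between calls to the robot, and variables do not carry over. Pictures are saved under pics/ and viewed, at most 10 in all, crops included, and the job is handed in when it is done.

```bash
ls; mkdir -p pics; python3 - <<'E'
from plant import bot
import cv2, numpy as np
s=bot.get_state()
print(s['t'],s['tcp_pos'],np.round(s['tcp_rot'],3).tolist(),bot.grip_point_offset,s['opening'])
for n in ['top','side']:
    im=bot.capture(n); cv2.imwrite(f'pics/{n}0.png',im[:,:,::-1])
    c=bot.camera_info(n); print(n,{k:np.round(v,4).tolist() for k,v in c.items()})
c=bot.camera_info('wrist');print({k:np.round(v,4).tolist() for k,v in c.items()})
a=cv2.imread('pics/top0.png');b=cv2.imread('pics/side0.png')
E
```

```text
pics
0.0 [0.2785684  0.55869103 0.23032995] [[-0.895, 0.446, -0.001], [0.446, 0.895, -0.002], [0.0, -0.002, -1.0]] -0.0187 0.08545460387655783
top {'K': [[426.0619, 0.0, 256.8881], [0.0, 426.0619, 192.9627], [0.0, 0.0, 1.0]], 'rvec': [2.1083, -2.1519, 0.1924], 'tvec': [-0.1125, 0.4963, 1.2254]}
side {'K': [[440.7586, 0.0, 260.1571], [0.0, 440.7586, 186.7068], [0.0, 0.0, 1.0]], 'rvec': [2.0877, -0.2329, 0.1139], 'tvec': [-0.4811, 0.0679, 1.324]}
{'K': [[340.087, 0.0, 263.0193], [0.0, 340.087, 192.3183], [0.0, 0.0, 1.0]], 'hand_eye': [[-0.0003, -0.951, -0.3093, 0.0783], [1.0, -0.0004, 0.0003, -0.0002], [-0.0004, -0.3093, 0.951, -0.1426], [0.0, 0.0, 0.0, 1.0]]}
```

View pics/top0.png

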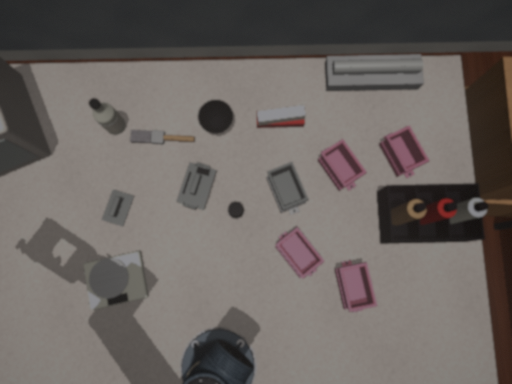

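View pics/side0.png

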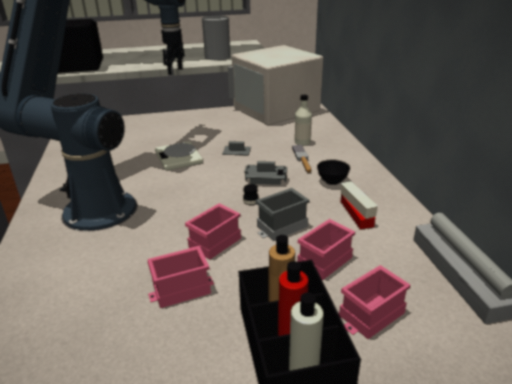

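Top view: the grey box is at (287,187), with pink look-alikes at (342,163), (404,151), (298,251) and (355,285). The cover candidates are (197,186), which is larger with end tabs, and (118,208), which is smaller and looks like the plain lid. I choose (197,186) and will check it in a close crop.

```bash
cat > h.py <<'E'
from plant import bot
import cv2, numpy as np
def cam(n,s=None):
    c=bot.camera_info(n)
    if n=='wrist':
        s=s or bot.get_state(); T=np.eye(4);T[:3,:3]=s['tcp_rot'];T[:3,3]=s['tcp_pos']
        M=T@np.array(c['hand_eye']); return np.array(c['K']),M[:3,:3],M[:3,3]
    R=cv2.Rodrigues(np.array(c['rvec'],float))[0]; return np.array(c['K']),R.T,-R.T@np.array(c['tvec']).ravel()
def cast(C,uv,z):
    K,R,o=C; uv=np.atleast_2d(uv).astype(float)
    d=(R@np.linalg.inv(K)@np.c_[uv,np.ones(len(uv))].T).T
    return o+d*((z-o[2])/d[:,2])[:,None]
def proj(C,P):
    K,R,o=C; q=(K@(R.T@(np.atleast_2d(P)-o).T)).T; return q[:,:2]/q[:,2:]
E
python3 - <<'E'
from h import *
a=cv2.imread('pics/top0.png'); C=cam('top')
cv2.imwrite('pics/crop1.png',cv2.resize(a[150:230,90:320],None,fx=3.4,fy=3.4,interpolation=cv2.INTER_CUBIC)*2 if 0 else cv2.convertScaleAbs(cv2.resize(a[150:230,90:320],None,fx=3.4,fy=3.4,interpolation=cv2.INTER_CUBIC),alpha=1.8))
g=cv2.cvtColor(a,cv2.COLOR_BGR2GRAY)
hsv=cv2.cvtColor(a,cv2.COLOR_BGR2HSV)
print(g[186,150:310:4].tolist())
for uv,z in [((197,186),.04),((287,187),.085),((118,208),.02)]: print(cast(C,uv,z))
E
```

```text
[135, 135, 134, 135, 135, 135, 135, 134, 105, 74, 96, 99, 76, 102, 102, 92, 129, 132, 132, 136, 134, 133, 134, 136, 135, 133, 135, 133, 134, 132, 99, 91, 100, 101, 101, 101, 97, 51, 109, 135]
[[0.51950665 0.05640677 0.04      ]]
[[ 0.50233797 -0.20977197  0.085     ]]
[[0.46068304 0.29710935 0.02      ]]
```

View pics/crop1.png

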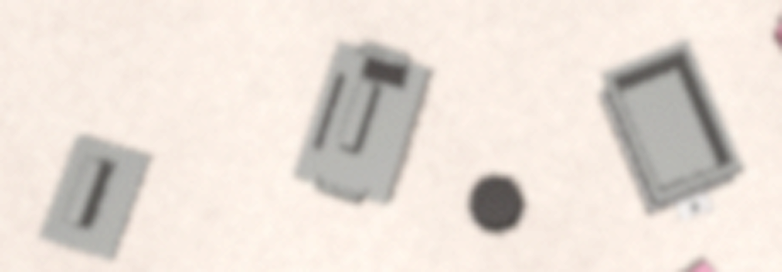

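The crop confirms the choice: the part at (197,186) has clip arms at both short ends and the plug/handle shape. (118,208) is the plain lid. The grey box is at (287,187). Next I move above the cover to look closer.

```bash
python3 -m jog '[[1,[-0.031,-0.0244,0.002],[0,0,0]],[1,[-0.031,-0.0244,0.002],[0,0,0]],[1,[-0.031,-0.0244,0.002],[0,0,0]],[1,[-0.031,-0.0244,0.002],[0,0,0]],[1,[-0.031,-0.0244,0.002],[0,0,0]],[1,[-0.031,-0.0244,0.002],[0,0,0]],[1,[-0.031,-0.0244,0.002],[0,0,0]],[1,[-0.031,-0.0244,0.002],[0,0,0]],[1,[-0.031,-0.0244,0.002],[0,0,0]],[1,[-0.031,-0.0244,0.002],[0,0,0]],[1,[-0.031,-0.0244,0.002],[0,0,0]],[1,[-0.031,-0.0244,0.002],[0,0,0]],[1,[-0.031,-0.0244,0.002],[0,0,0]],[1,[-0.031,-0.0244,0.002],[0,0,0]],[1,[0,0,0],[0,0,-0.143]],[1,[0,0,0],[0,0,0]],[1,[0,0,0],[0,0,0]]]' 40
python3 - <<'E'
from h import *
s=bot.get_state(); im=bot.capture('wrist')[:,:,::-1]; cv2.imwrite('pics/w1.png',im)
C=cam('wrist',s); np.save('w1.npy',np.r_[s['tcp_pos'],np.array(s['tcp_rot']).ravel()])
print(s['tcp_pos'],np.round(s['tcp_rot'],3).tolist(),s['joints'])
cv2.imwrite('pics/w1b.png',cv2.convertScaleAbs(cv2.resize(im,(800,600),interpolation=cv2.INTER_CUBIC),alpha=1.6))
E
```

```text
t: 1.8
tcp_pos: [0.5142, 0.06, 0.203]
tcp_rot: [[-0.948, 0.317, -0.001], [0.317, 0.948, 0.0], [0.001, -0.0, -1.0]]
force: [0.3, -0.1, 0.3]
opening: 0.0853
grasp_force: 0.0
[0.5141798  0.06004376 0.20295517] [[-0.948, 0.317, -0.001], [0.317, 0.948, 0.0], [0.001, -0.0, -1.0]] [-9.99500037e-02  4.23323824e-01  1.72951238e+00  2.04926551e-04
  9.90117806e-01 -1.34831229e+00]
```

View pics/w1b.png

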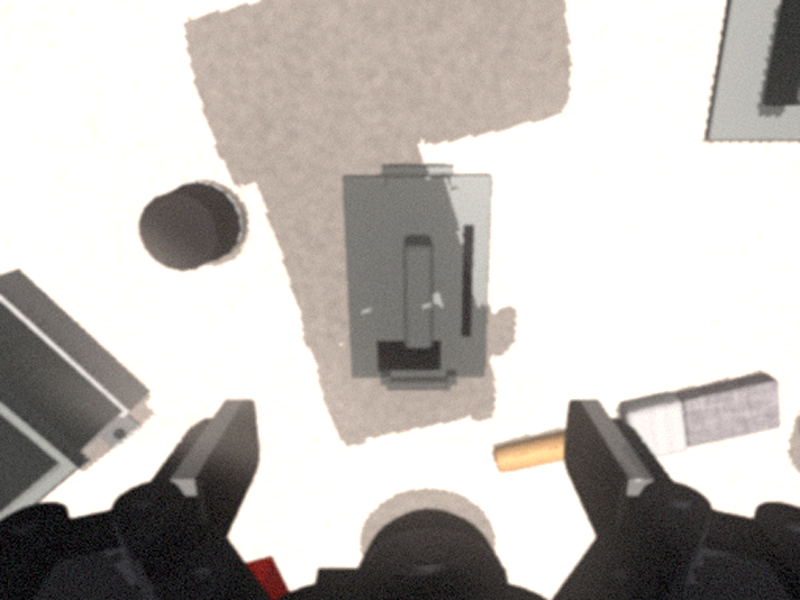

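The wrist view shows the cover: plate corners at about (343,175), (492,175), (486,377) and (352,377) in the 800x600 view, bar top about (404..432, 240..348), clip tabs at both ends.

```bash
cat >> h.py <<'E'
def load(n):
    v=np.load(n); return cam('wrist',dict(tcp_pos=v[:3],tcp_rot=v[3:].reshape(3,3)))
def sub(g,P): return cv2.cornerSubPix(g,np.float32(P).reshape(-1,1,2),(4,4),(-1,-1),(3,40,.01)).reshape(-1,2)
E
python3 - <<'E'
from h import *
C=load('w1.npy'); g=cv2.imread('pics/w1.png',0)
p=np.array([(343,175),(492,175),(486,377),(352,377)])*.64
q=sub(g,p); print((q-p).round(1).tolist())
for r in (p,q):
    W=cast(C,r,.035); c=W[:,:2].mean(0)
    e=W[[0,1]].mean(0)-W[[2,3]].mean(0)
    print(c, np.degrees(np.arctan2(e[1],e[0])), [np.linalg.norm(W[i]-W[i-1]).round(4) for i in range(4)])
b=np.array([(404,246),(432,246),(433,348),(404,348)])*.64
W=cast(C,b,.069); print(W.round(4).tolist(),W.mean(0)); e=W[[0,1]].mean(0)-W[[2,3]].mean(0);print(np.linalg.norm(e))
E
```

```text
[[-0.8, -0.3], [-0.8, -1.2], [0.0, -0.0], [-0.4, -0.1]]
[0.52560089 0.06059675] 162.15363531371116 [np.float64(0.1271), np.float64(0.0851), np.float64(0.1272), np.float64(0.0864)]
[0.52513836 0.06028065] 162.37514479841442 [np.float64(0.1274), np.float64(0.085), np.float64(0.1282), np.float64(0.0868)]
[[0.4949, 0.0623, 0.069], [0.4996, 0.0763, 0.069], [0.5555, 0.059, 0.069], [0.5503, 0.0435, 0.069]] [0.52509897 0.06026796 0.069     ]
0.058486123353239765
```

```bash
python3 -m jog '[[1,[-0.011,-0.0443,0],[0,0,0]],[1,[-0.011,-0.0443,0],[0,0,0]],[1,[-0.011,-0.0443,0],[0,0,0]],[1,[-0.011,-0.0443,0],[0,0,0]],[1,[-0.011,-0.0443,0],[0,0,0]],[1,[-0.011,-0.0443,0],[0,0,0]],[1,[0,0,0],[0,0,-0.131]],[1,[0,0,0],[0,0,-0.131]],[1,[0,0,0],[0,0,-0.131]],[1,[0,0,0],[0,0,-0.131]],[1,[0,0,0],[0,0,-0.131]],[1,[0,0,0],[0,0,0]],[1,[0,0,0],[0,0,0]]]'
python3 - <<'E'
from h import *
s=bot.get_state(); im=bot.capture('wrist')[:,:,::-1]; cv2.imwrite('pics/w2.png',im)
np.save('w2.npy',np.r_[s['tcp_pos'],np.array(s['tcp_rot']).ravel()])
cv2.imwrite('pics/w2b.png',cv2.convertScaleAbs(cv2.resize(im,(800,600),interpolation=cv2.INTER_CUBIC),alpha=1.6))
E
```

```text
t: 3.15
tcp_pos: [0.494, -0.2123, 0.2033]
tcp_rot: [[-0.945, -0.327, -0.0], [-0.327, 0.945, 0.0], [0.0, 0.0, -1.0]]
force: [0.1, -0.9, -0.8]
opening: 0.0854
grasp_force: 0.0
```

View pics/w2b.png

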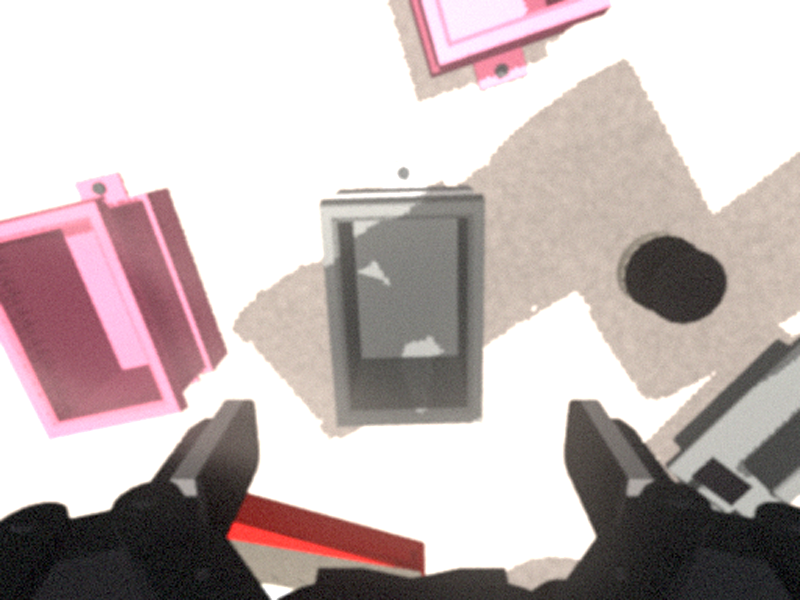

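The grey box is roughly centred: rim outline about (322,200), (483,197), (482,420), (337,425) in this view. I need an enlarged crop to tell the rim's top edge from its outer face.

```bash
python3 - <<'E'
from h import *
im=cv2.imread('pics/w2.png')[115:280,195:325]
im=cv2.convertScaleAbs(cv2.resize(im,None,fx=3.6,fy=3.6,interpolation=cv2.INTER_CUBIC),alpha=1.7); cv2.imwrite('pics/w2c.png',im)
E
```

```text
(no output)
```

View pics/w2c.png

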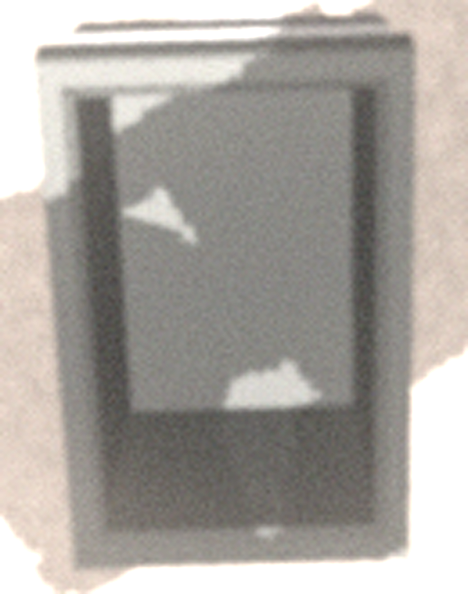

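```bash
python3 - <<'E'
from h import *
C=load('w2.npy')
p=np.array([(41,54),(411,50),(407,556),(76,566)])/3.6+[195,115]
m=np.array([(74,90),(378,86),(373,525),(105,528)])/3.6+[195,115]
for z in (.08,.084,.088,.092):
  for r in (p,m):
    W=cast(C,r,z)[:,:2]; e=W[[0,1]].mean(0)-W[[2,3]].mean(0)
    print(z,W.mean(0).round(4),np.degrees(np.arctan2(e[1],e[0])).round(2),[np.linalg.norm(W[i]-W[i-1]).round(4) for i in range(4)])
# top camera
g=cv2.imread('pics/top0.png'); print(proj(cam('top'),cast(C,p,.086)).round(1).tolist(), proj(cam('side'),cast(C,p,.086)).round(1).tolist())
E
```

```text
0.08 [ 0.5128 -0.2093] -159.48 [np.float64(0.1257), np.float64(0.0797), np.float64(0.1238), np.float64(0.0818)]
0.08 [ 0.512  -0.2099] -159.52 [np.float64(0.1073), np.float64(0.0661), np.float64(0.1074), np.float64(0.0655)]
0.084 [ 0.5114 -0.2097] -159.48 [np.float64(0.1238), np.float64(0.0785), np.float64(0.1219), np.float64(0.0806)]
0.084 [ 0.5106 -0.2103] -159.52 [np.float64(0.1057), np.float64(0.0651), np.float64(0.1057), np.float64(0.0646)]
0.088 [ 0.51   -0.2102] -159.48 [np.float64(0.1219), np.float64(0.0773), np.float64(0.12), np.float64(0.0793)]
0.088 [ 0.5093 -0.2107] -159.52 [np.float64(0.1041), np.float64(0.0641), np.float64(0.1041), np.float64(0.0636)]
0.092 [ 0.5086 -0.2106] -159.48 [np.float64(0.12), np.float64(0.0761), np.float64(0.1182), np.float64(0.0781)]
0.092 [ 0.5079 -0.2112] -159.52 [np.float64(0.1025), np.float64(0.0631), np.float64(0.1025), np.float64(0.0626)]
[[307.7, 198.7], [282.5, 208.3], [266.3, 170.1], [291.6, 160.0]] [[272.0, 213.6], [256.2, 200.2], [292.1, 187.3], [309.9, 199.6]]
```

```bash
python3 -m jog '[[1,[-0.0169,0.0353,0],[0,0,0]],[1,[-0.0169,0.0353,0],[0,0,0]],[1,[-0.0169,0.0353,0],[0,0,0]],[1,[-0.0169,0.0353,0],[0,0,0]],[1,[-0.0169,0.0353,0],[0,0,0]],[1,[-0.0169,0.0353,0],[0,0,0]],[1,[-0.0169,0.0353,0],[0,0,0]],[1,[0,0,0],[0,0,0.129]],[1,[0,0,0],[0,0,0.129]],[1,[0,0,0],[0,0,0.129]],[1,[0,0,0],[0,0,0.129]],[1,[0,0,0],[0,0,0.129]],[1,[0,0,0.03],[0,0,0]],[1,[0,0,0.03],[0,0,0]],[1,[0,0,0.03],[0,0,0]],[1,[0,0,0],[0,0,0]],[1,[0,0,0],[0,0,0]]]'
```

```text
t: 4.9
tcp_pos: [0.5243, 0.0592, 0.1133]
tcp_rot: [[-0.952, 0.306, -0.001], [0.306, 0.952, 0.0], [0.001, -0.0, -1.0]]
force: [0.7, 0.1, -0.8]
opening: 0.0856
grasp_force: 0.0
```

```bash
python3 -m jog '[[1,[-0.0005,0.0013,0.02],[0,0,0]],[1,[0,0,0.02],[0,0,0]],[1,[0,0,0.02],[0,0,0]],[1,[0,0,0.01],[0,0,0]],[1,[0,0,0.004],[0,0,0]],[1,[0,0,0],[0,0,0]],[0.1,[0,0,0],[0,0,0]],[0,[0,0,0],[0,0,0]],[0,[0,0,0],[0,0,0]],[0,[0,0,0],[0,0,0]],[0,[0,0,0],[0,0,0]],[0,[0,0,0],[0,0,0]],[0,[0,0,0],[0,0,0]],[0,[0,0,0],[0,0,0]],[0,[0,0,0],[0,0,0]]]' 80
```

```text
t: 6.4
tcp_pos: [0.5255, 0.0602, 0.0397]
tcp_rot: [[-0.952, 0.305, 0.001], [0.305, 0.952, 0.0], [-0.001, 0.0, -1.0]]
force: [-0.7, 1.8, 5.4]
opening: 0.0149
grasp_force: 78.9
```

```bash
python3 -m jog '[[0,[0,0,-0.01],[0,0,0]],[0,[0,0,-0.03],[0,0,0]],[0,[0,0,-0.03],[0,0,0]],[0,[0,0,-0.03],[0,0,0]],[0,[0,0,-0.03],[0,0,0]],[0,[0,0,-0.03],[0,0,0]],[0,[0,0,-0.01],[0,0,0]],[0,[0,0,0],[0,0,0]]]'
python3 -m jog '[[0,[-0.0085,-0.0328,0],[0,0,0]],[0,[-0.0085,-0.0328,0],[0,0,0]],[0,[-0.0085,-0.0328,0],[0,0,0]],[0,[-0.0085,-0.0328,0],[0,0,0]],[0,[-0.0085,-0.0328,0],[0,0,0]],[0,[-0.0085,-0.0328,0],[0,0,0]],[0,[-0.0085,-0.0328,0],[0,0,0]],[0,[-0.0085,-0.0328,0],[0,0,0]],[0,[0,0,0],[0,0,-0.1113]],[0,[0,0,0],[0,0,-0.1113]],[0,[0,0,0],[0,0,-0.1113]],[0,[0,0,0],[0,0,-0.1113]],[0,[0,0,0],[0,0,-0.1113]],[0,[0,0,0],[0,0,-0.1113]],[0,[0,0,0],[0,0,0]],[0,[0,0,0],[0,0,0]],[0,[0,0,0],[0,0,0]]]'
python3 - <<'E'
from h import *
s=bot.get_state(); im=bot.capture('wrist')[:,:,::-1]; cv2.imwrite('pics/w3.png',im)
np.save('w3.npy',np.r_[s['tcp_pos'],np.array(s['tcp_rot']).ravel()])
cv2.imwrite('pics/w3b.png',cv2.convertScaleAbs(cv2.resize(im,(800,600),interpolation=cv2.INTER_CUBIC),alpha=1.6))
E
```

```text
t: 7.2
tcp_pos: [0.5258, 0.06, 0.2105]
tcp_rot: [[-0.952, 0.305, 0.003], [0.305, 0.952, -0.0], [-0.003, 0.001, -1.0]]
force: [-0.2, -0.5, -1.4]
opening: 0.0147
grasp_force: 78.2
t: 8.9
tcp_pos: [0.5096, -0.2103, 0.2084]
tcp_rot: [[-0.937, -0.349, -0.002], [-0.349, 0.937, 0.001], [0.001, 0.002, -1.0]]
force: [1.0, -0.3, -1.7]
opening: 0.015
grasp_force: 78.5
```

View pics/w3b.png

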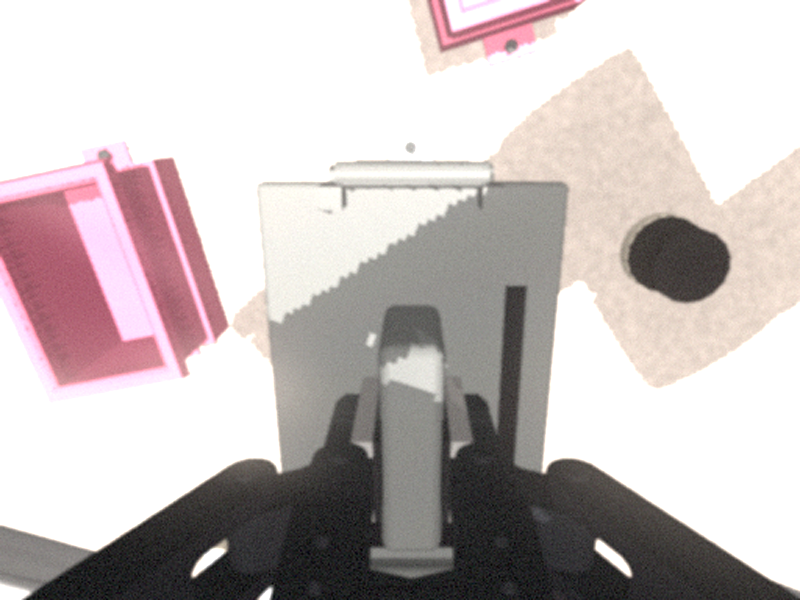

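Cover held, plate corners at (260,184) and (567,184); the near-side box is hidden beneath it. I compute the cover's pose in the tool frame to correct.

```bash
python3 - <<'E'
from h import *
v=np.load('w3.npy'); C=load('w3.npy'); R=v[3:].reshape(3,3)
p=np.array([(260,184),(567,184),(547,440),(279,440)])*.64
p[:2]=sub(cv2.imread('pics/w3.png',0),p[:2]); print(p/.64)
W=cast(C,p,v[2]-.0047); print(((W-v[:3])@R).round(4).tolist())
# same frame analysis of cover before grasp and box, in tool frame
for n,q,z in (('w1.npy',np.array([(343,175),(492,175),(486,377),(352,377)])*.64,.035),('w2.npy',np.array([(41,54),(411,50),(407,556),(76,566)])/3.6+[195,115],.086)):
    u=np.load(n); print(((cast(load(n),q,z)-u[:3])@u[3:].reshape(3,3)).round(4).tolist())
E
```

```text
[[256.42223358 183.11611414]
 [567.86389351 185.09114981]
 [547.         440.        ]
 [279.         440.        ]]
[[0.0644, -0.0428, 0.0047], [0.0638, 0.042, 0.0048], [-0.0159, 0.0426, 0.0047], [-0.0159, -0.0428, 0.0046]]
[[0.0531, -0.0396, 0.168], [0.0531, 0.0454, 0.168], [-0.074, 0.0475, 0.1678], [-0.0741, -0.0389, 0.1679]]
[[0.0439, -0.0438, 0.1173], [0.0447, 0.0342, 0.1174], [-0.0762, 0.0382, 0.1173], [-0.0789, -0.0417, 0.1173]]
```

```bash
python3 -m jog '[[0,[-0.0006,0,0.02],[0,0,0]],[0,[0,0,0.025],[0,0,0]],[0,[0,0,0.02],[0,0,0]],[0,[0,0,0.008],[0,0,0]],[0,[0,0,0],[0,0,0]],[0,[0,0,0],[0,0,0]]]'
python3 -m jog '[[0,[0,0,0.002],[0,0,0]],[0,[0,0,0.002],[0,0,0]],[0,[0,0,0.002],[0,0,0]],[0,[0,0,0.002],[0,0,0]],[0,[0,0,0.002],[0,0,0]],[0,[0,0,0],[0,0,0]]]'
```

```text
t: 9.55
tcp_pos: [0.5111, -0.2107, 0.1369]
tcp_rot: [[-0.937, -0.35, 0.001], [-0.35, 0.937, -0.001], [-0.001, -0.001, -1.0]]
force: [0.7, -0.2, -2.0]
opening: 0.0148
grasp_force: 78.6
t: 10.15
tcp_pos: [0.5104, -0.2102, 0.126]
tcp_rot: [[-0.937, -0.35, -0.001], [-0.35, 0.937, 0.0], [0.0, 0.001, -1.0]]
force: [0.7, -0.4, -1.7]
opening: 0.0145
grasp_force: 78.6
```

```bash
python3 -m jog '[[0,[0,0,0.001],[0,0,0]],[0,[0,0,0.001],[0,0,0]],[0,[0,0,0.001],[0,0,0]],[0,[0,0,0],[0,0,0]]]'; python3 -m jog '[[0,[0,0,0.001],[0,0,0]],[0,[0,0,0.001],[0,0,0]],[0,[0,0,0.001],[0,0,0]],[0,[0,0,0],[0,0,0]]]'
python3 - <<'E'
from h import *
im=bot.capture('side')[:,:,::-1]
cv2.imwrite('pics/s1.png',cv2.convertScaleAbs(cv2.resize(im[120:260,200:360],None,fx=4,fy=4,interpolation=cv2.INTER_CUBIC),alpha=1.7))
E
```

```text
t: 10.55
tcp_pos: [0.5105, -0.2103, 0.1231]
tcp_rot: [[-0.937, -0.35, -0.0], [-0.35, 0.937, 0.0], [0.0, 0.0, -1.0]]
force: [1.0, 0.3, -1.8]
opening: 0.0148
grasp_force: 78.6
t: 10.95
tcp_pos: [0.5105, -0.2103, 0.1201]
tcp_rot: [[-0.937, -0.35, -0.0], [-0.35, 0.937, 0.0], [0.0, 0.0, -1.0]]
force: [-0.1, 0.9, -2.0]
opening: 0.0146
grasp_force: 78.6
```

View pics/s1.png

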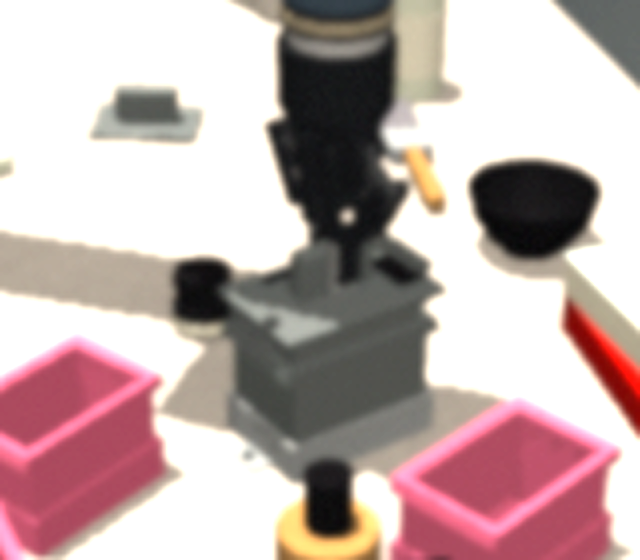

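The cover sits squarely over the grey box, its plate a bit above the rim at (330,290), with no contact force yet. I continue slowly.

```bash
for i in 1; do python3 -m jog '[[0,[0,0,0.001],[0,0,0]],[0,[0,0,0.001],[0,0,0]],[0,[0,0,0.001],[0,0,0]],[0,[0,0,0],[0,0,0]]]'; done; python3 -m jog '[[0,[0,0,0.001],[0,0,0]],[0,[0,0,0.001],[0,0,0]],[0,[0,0,0.001],[0,0,0]],[0,[0,0,0],[0,0,0]]]'
```

```text
t: 11.4
tcp_pos: [0.5105, -0.2103, 0.1172]
tcp_rot: [[-0.937, -0.35, -0.0], [-0.35, 0.937, 0.0], [0.0, 0.0, -1.0]]
force: [1.3, -1.2, -1.0]
opening: 0.0148
grasp_force: 78.6
t: 11.8
tcp_pos: [0.511, -0.2107, 0.1155]
tcp_rot: [[-0.936, -0.351, 0.001], [-0.351, 0.936, -0.001], [-0.001, -0.001, -1.0]]
force: [-1.1, 1.2, 7.1]
opening: 0.0148
grasp_force: 79.9
```

```bash
python3 -m jog '[[0,[0,0,0.001],[0,0,0]],[0,[0,0,0.001],[0,0,0]],[0,[0,0,0],[0,0,0]]]' | egrep 'pos|force'; python3 -m jog '[[0,[0,0,0.001],[0,0,0]],[0,[0,0,0.001],[0,0,0]],[0,[0,0,0],[0,0,0]]]'| egrep 'pos|force'
```

```text
tcp_pos: [0.5113, -0.2108, 0.1145]
force: [-2.1, 1.8, 11.2]
grasp_force: 80.5
tcp_pos: [0.5111, -0.2109, 0.1117]
force: [-0.3, 0.6, 5.7]
grasp_force: 79.5
```

```bash
python3 -m jog '[[0,[0,0,0.001],[0,0,0]],[0,[0,0,0.001],[0,0,0]],[0,[0,0,0],[0,0,0]]]' | egrep 'pos|force'; python3 -m jog '[[0,[0,0,0.001],[0,0,0]],[0,[0,0,0.001],[0,0,0]],[0,[0,0,0],[0,0,0]]]'| egrep 'pos|force'
```

```text
tcp_pos: [0.5111, -0.2109, 0.1094]
force: [0.6, -0.5, 5.5]
grasp_force: 79.6
tcp_pos: [0.5112, -0.2109, 0.1075]
force: [-0.6, 0.5, 5.3]
grasp_force: 79.7
```

```bash
python3 -m jog '[[0,[0,0,0.001],[0,0,0]],[0,[0,0,0.001],[0,0,0]],[0,[0,0,0],[0,0,0]]]' | egrep 'pos|force'; python3 -m jog '[[0,[0,0,0.001],[0,0,0]],[0,[0,0,0.001],[0,0,0]],[0,[0,0,0],[0,0,0]]]'| egrep 'pos|force'
```

```text
tcp_pos: [0.5112, -0.2109, 0.1055]
force: [-1.2, 0.3, 6.0]
grasp_force: 79.7
tcp_pos: [0.5111, -0.2109, 0.1034]
force: [-0.8, -0.0, 5.0]
grasp_force: 79.7
```

Clip drag is steady at about 5–7 N. I continue in 1 mm steps, checking the force.

```bash
python3 -m jog '[[0,[0,0,0.001],[0,0,0]],[0,[0,0,0.001],[0,0,0]],[0,[0,0,0],[0,0,0]]]' | egrep 'pos|force'; python3 -m jog '[[0,[0,0,0.001],[0,0,0]],[0,[0,0,0],[0,0,0]]]'| egrep 'pos|force'
```

```text
tcp_pos: [0.5103, -0.2102, 0.1001]
force: [-1.4, 0.2, -1.2]
grasp_force: 81.4
tcp_pos: [0.5103, -0.2102, 0.0998]
force: [-1.8, 1.4, 5.1]
grasp_force: 82.3
```

```bash
python3 -m jog '[[0,[0,0,0.001],[0,0,0]],[0,[0,0,0],[0,0,0]]]'| egrep 'pos|force'
```

```text
tcp_pos: [0.5103, -0.2102, 0.0998]
force: [-3.0, 1.3, 11.7]
grasp_force: 83.3
```

The clips snapped (force dropped to about 0) and the plate now sits on the rim, with force rising and no motion. I press a touch more, back off to neutral and release.

```bash
python3 -m jog '[[0,[0,0,0.001],[0,0,0]],[0,[0,0,0.001],[0,0,0]],[0,[0,0,0],[0,0,0]]]'| egrep 'pos|force'; python3 -m jog '[[0,[0,0,-0.002],[0,0,0]],[0,[0,0,-0.0015],[0,0,0]],[0,[0,0,0],[0,0,0]]]'| egrep 'pos|force'
```

```text
tcp_pos: [0.5103, -0.2102, 0.0997]
force: [-5.4, 3.7, 24.9]
grasp_force: 85.3
tcp_pos: [0.5106, -0.2104, 0.0998]
force: [-0.8, 0.3, 4.4]
grasp_force: 82.4
```

```bash
python3 -m jog '[[0.4,[0,0,0],[0,0,0]],[0.6,[0,0,0],[0,0,0]],[0.8,[0,0,0],[0,0,0]],[0.8,[0,0,0],[0,0,0]],[0.8,[0,0,0],[0,0,0]],[0.8,[0,0,-0.01],[0,0,0]],[0.8,[0,0,-0.03],[0,0,0]],[0.8,[0,0,-0.04],[0,0,0]],[0.8,[0,0,-0.04],[0,0,0]],[0.8,[0,0,0],[0,0,0]],[0.8,[0,0,0],[0,0,0]],[0.8,[0,0,0],[0,0,0]]]'
python3 - <<'E'
from h import *
s=bot.get_state(); im=bot.capture('wrist')[:,:,::-1]; cv2.imwrite('pics/w4.png',im)
np.save('w4.npy',np.r_[s['tcp_pos'],np.array(s['tcp_rot']).ravel()])
b=bot.capture('side')[120:260,200:360,::-1]
a=cv2.resize(im,(560,420),interpolation=cv2.INTER_CUBIC); b=cv2.resize(b,(240,210),interpolation=cv2.INTER_CUBIC)
o=np.zeros((420,800,3),np.uint8);o[:,:560]=a;o[:210,560:]=b
cv2.imwrite('pics/w4b.png',cv2.convertScaleAbs(o,alpha=1.7))
E
```

```text
t: 16.1
tcp_pos: [0.5097, -0.2098, 0.2191]
tcp_rot: [[-0.937, -0.35, -0.002], [-0.35, 0.937, 0.001], [0.001, 0.002, -1.0]]
force: [-0.2, 0.7, 0.3]
opening: 0.0683
grasp_force: 0.0
```

View pics/w4b.png

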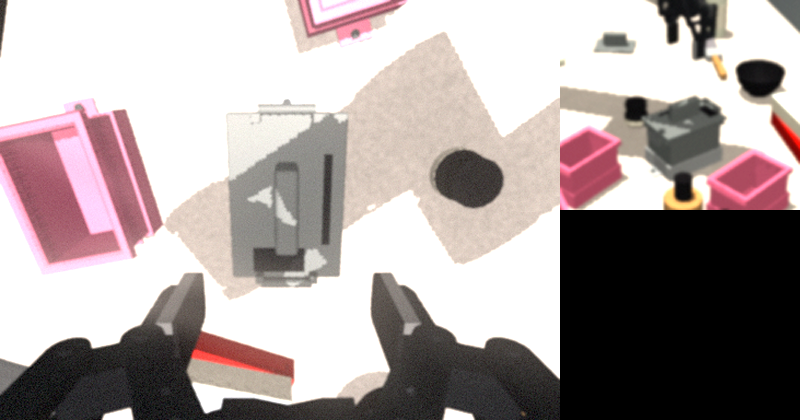

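The cover lies square on the grey box, plate corners at about (228,114), (349,113), (342,275) and (233,276). Both clips are down at the ends and the gripper is clear.

```bash
python3 -c "
from h import *
C=load('w4.npy');p=np.array([(228,114),(349,113),(342,275),(233,276)])*512/560
W=cast(C,p,.095);e=W[[0,1]].mean(0)-W[[2,3]].mean(0);print(W.mean(0),np.degrees(np.arctan2(e[1],e[0])),[np.linalg.norm(W[i]-W[i-1]).round(4) for i in range(4)])
print(bot.close_job())"
```

```text
[ 0.50965637 -0.21020377  0.095     ] -159.8324661645408 [np.float64(0.1256), np.float64(0.0842), np.float64(0.1254), np.float64(0.0871)]
the job is handed in; nothing more can be done
None
```

The clip cover is on the grey box: both clips snapped (measured drag about 5–11 N, peak press about 25 N), it lies flush and square, the gripper is clear, and the job was handed in at about 16 s; no verdict came back.

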